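# Prove the cut-out, then power the dust extractor and the mitre saw

### The job

Make the bench power unit ready for cutting. First prove its safety cut-out: press the blue test button so that the green reset button pops up, then push the green button back in until it stays. Then switch on the dust extractor with the white rocker and, only after that, the saw with the red rocker, pressing the raised far end of each fully down. Do it all by pressing with the fingertips: do not pick up or shift the unit or anything lying around it.

Things in the scene. Friction and masses are not known exactly. Their poses are not given: they have to be found in the camera images.
- power_unit: grey power unit, black rubber ends, loose on the bench, 2.6 kg, 260 mm wide (y), 155 mm deep with its flaps (x). Origin: centre of its underside. x points from its front (two round flaps) to its back, y to its left, z up. Panel on top 65 mm above the bench, in a row at x = 0, left to right: blue button (y +84 mm), green button (+28), white rocker (-30), red rocker (-84). Around it only low things.
- test_top (a point): centre of the blue test button's top face, 28 mm across, 82 mm above the bench when free; it moves with the button. Its steel collar (40 mm across) stands 70 mm above the bench.
- test_button (a joint): travel of the blue test button, m: 0 = free, 0.006 = fully down; it springs back. It takes about 3 N; 4 to 5 mm down it releases the reset button.
- reset_top (a point): centre of the green reset button's top face, 31 mm across: 89 mm above the bench when popped up (a red neck then shows under the green cap), 79 mm when held in; it moves with the button. Its steel collar (40 mm across) stands 70 mm above the bench.
- reset_button (a joint): travel of the green reset button, m: 0 = popped up (tripped), about 0.010 = held in by its catch (set; so at the start), 0.0125 = end stop. To set it, push it to the end stop (about 3 N on the way, with a give near 0.008) and let go: it stays at 0.010.
- extractor_on_end (a point): point on top of the white rocker's far end, 16 mm from the pivot: press here to switch on. Off: 81 mm above the bench; it goes down 6 mm (to 75 mm) on switching. The face is 46 mm (unit x) by 26 mm (unit y), in a black bezel 56 x 36 mm, 69 mm above the bench; the pivot runs along unit y, 14 mm nearer the unit's front than this point.
- extractor_rocker (a joint): hinge of the white rocker (dust extractor's outlet), rad. 0 = off: near end (at the unit's front) down, far end, with a small black line, standing up. 0.4 = on: far end down. Grows as the far end goes down; past 0.2 it snaps over and stays (over-centre spring). About 5 N on the far end starts it, then less.
- saw_on_end (a point): point on top of the red rocker's far end, 16 mm from the pivot: press here to switch on. Off: 81 mm above the bench; it goes down 6 mm (to 75 mm) on switching. The face is 46 mm (unit x) by 26 mm (unit y), in a black bezel 56 x 36 mm, 69 mm above the bench; the pivot runs along unit y, 14 mm nearer the unit's front than this point.
- saw_rocker (a joint): hinge of the red rocker (saw's outlet), rad. 0 = off: near end (at the unit's front) down, far end, with a small black line, standing up. 0.4 = on: far end down. Grows as the far end goes down; past 0.2 it snaps over and stays (over-centre spring). About 5 N on the far end starts it, then less.
- desk_lamp: olive desk lamp, fixed, to the left of the unit and in the way from the robot's start: keep clear of it. Origin: on the bench under its arm. Its round base (164 mm) is centred 106 mm behind the origin (+x), its stem rises there; the arched arm and the hanging shade (156 mm wide) reach from there to 190 mm in front of the origin (-x), at 170 to 375 mm above the bench.
- tape_measure: black and yellow tape measure lying loose near the unit, 35 x 93 x 61 mm; bystander. Origin: centre of its underside.
- screwdriver: screwdriver with an orange handle lying loose near the unit, 191 mm long, 29 mm thick; bystander. Origin: centre of its underside.
- sanding_block: brown cork sanding block lying loose near the unit, 64 x 113 x 31 mm; bystander. Origin: centre of its underside.

How it is judged:
By the outcome, as a careful person would: the job done as asked, in the order asked, and still so for the second after the job is handed in, with the robot touching nothing.
It also fails if it takes over 56 s, if anything falls off the work surface, if the arm or the gripper's body presses on something with over 40 N, if the wrist force passes 120 N, or if a joint passes its speed limit or range.

### The arm

A 6-joint arm with a two-finger parallel gripper is mounted at the origin on the work surface; the furniture and walls round the work are solid. World frame = base frame: x ahead of the robot, y to its left, z up, the work surface at z = 0. Lengths are in m, angles in rad, forces in N, time in s.
With the tool pointing down it reaches from about 0.3 to 0.775 m from the base axis. Payload 14.6 kg.
Tool frame: the origin (TCP) lies on the front face of the gripper's body, between the roots of the fingers; the fingertips stand 97 mm ahead of it and the grasp point (between the pads) lies 78 mm ahead of it; z points along the fingers, y is the direction in which the jaws open and shut (so a half turn about z gives the same grasp; the last joint's range is limited). The gripper opens to 94 mm and grips with 3 to 60 N. Pads are 16 mm wide; open, the fingers measure 119 mm over their backs; the gripper's body (75 mm by 177 mm) begins 78 mm behind the grasp point.
Start: joints at [1.129, 0.3, 1.521, -0, 1.321, -0.067], TCP at [0.201, 0.512, 0.303] pointing down, gripper open.
Joint ranges: [-3.03, 3.03], [-0.79, 2.21], [0.23, 2.52], [-1.04, 4.18], [0, 3.07], [-2.55, 2.55]. Speed limits (rad/s): [2.22, 2.22, 2.57, 3.14, 3.14, 3.14].

### API

Orientations are given as [roll, pitch, yaw] about the fixed x, y, z axes, in that order (R = Rz(yaw) Ry(pitch) Rx(roll)).
In Python, from station import ctrl gives the robot as it stands. The module is installed in compiled form; this text tells all that it offers.
- The arm moves only by the shell command python3 -m pendant 'ROWS' [FORCE]. ROWS is JSON, a list of rows, each an object of numbers: "rx", "ry", "rz": the turn, a rotation vector about the tool's x, y, z each as a share of 4 degrees, from -1 to 1; "tx", "ty", "tz": the shift along the tool's x, y, z each as a share of 0.04 m, from -1 to 1; "grip": the gripper command: -1 is fully open, 1 is shut, values between are in proportion. A call has 1 to 8 rows; each row shifts and turns the pose as measured when the row begins, along the tool's axes as they then stand; what a row does not reach is not made up. A row lasts 1/12 s, in which the tool goes at most 41.7 mm and 7.16 degrees, less where a joint would pass 70% of its speed; a pose out of reach is approached as far as the arm can. A call with a number of a shift or a turn outside -1 to 1 is refused whole. A call with a gripper value outside its range is refused whole. The fingers move at their own pace and stop on an object; FORCE is the grip in N (left out, the last holds). Time passes only in rows, so rows that do not move let the fingers close. It gives the time, the measured TCP pose, the force and the opening at its end, in the units of the state.
- ctrl.get_obs(): the state, without advancing time (a new reading comes with each control period).
- ctrl.camera(name): name is "scene" or "top"; returns a dict with "pixels" (480x640x3 uint8, blue, green, red), "fx", "fy", "cx", "cy" (pixels), "k1" (the pictures are not rectified: a ray, as slopes to the right and down, at radius r is drawn at 1 + k1 r^2 times it, then the intrinsics apply), "world_from_camera" (4x4, takes a point from camera to world coordinates). Camera axes: x right, y up, looking along -z (the intrinsics and any distortion apply to the point x, -y, -z); pixel columns grow to the right and rows downward; lengths in m; the calibration is good to about 2 mm. A picture is of the moment at which its call begins. There is no depth.
- ctrl.hand_in(): hands the job in, once; it reports no verdict.
The state is a dict: "time_s": time; "qpos": joint angles; "joint_vel": joint speeds; "tau": joint torques, N m; "ee_pos": TCP position; "eef_rot": TCP orientation; "force": force on the tool from outside, world axes, zero at the start; "moment": the same for the moment, N m; "grip_width": finger opening in m.
Only numpy, scipy, OpenCV 4.12 (cv2) and the standard library are available. Lean on these libraries where they do the work, as an engineer would, in place of code of your own. Each camera call takes 0.05 s, during which the arm holds its last target.

## Working session

There is one attempt and no reset: what is moved stays moved. The work goes in short steps, Python scripts to look and compute and a shell command to move; the robot and the scene stay as the last step left them, time stands still between calls to the robot, and variables do not carry over. Pictures are saved under pics/ and viewed, and the job is handed in when it is done.

```bash
mkdir -p pics; python3 - <<'E'
from station import ctrl
import cv2,numpy as np
for n in("scene","top"):
    c=ctrl.camera(n); cv2.imwrite(f"pics/{n}0.png",c["pixels"]); print(n,c["fx"],c["fy"],c["cx"],c["cy"],c["k1"]);print(np.round(c["world_from_camera"],4).tolist())
o=ctrl.get_obs();print(o)
E
```

```text
scene 573.1053015958774 573.1053015958774 327.49788626927835 242.12009106973557 -0.0484031557082336
[[0.5136, 0.4799, -0.7113, -0.301], [-0.8579, 0.3, -0.4171, -0.5817], [0.0132, 0.8244, 0.5658, 0.6531], [0.0, 0.0, 0.0, 1.0]]
top 464.9573150918814 464.9573150918814 308.3607318392397 238.07611939997557 -0.09342457608663812
[[-0.0148, 0.9976, -0.0673, 0.3804], [-0.9995, -0.0128, 0.0301, -0.1381], [0.0292, 0.0677, 0.9973, 1.1048], [0.0, 0.0, 0.0, 1.0]]
{'time_s': 0.1, 'qpos': array([ 1.12941736e+00,  3.00415820e-01,  1.52150928e+00,  1.77675414e-06,
        1.32070647e+00, -6.66127760e-02]), 'joint_vel': array([ 0.00339634, -0.0013053 , -0.00169627,  0.00041541, -0.00050649,
       -0.0005586 ]), 'tau': array([ 2.98227515e-04, -5.32640183e+01, -3.53288305e+01,  7.09050894e-02,
        2.35149404e-02, -8.94491478e-06]), 'ee_pos': array([0.20128226, 0.51170218, 0.30214698]), 'eef_rot': array([-3.14055616e+00, -7.08711750e-05,  2.76682598e+00]), 'force': array([ 0.13670513, -1.12491847, -0.62064792]), 'moment': array([-0.00394341, -0.02685316, -0.00891575]), 'grip_width': 0.09409501617932985}
```

View pics/scene0.png

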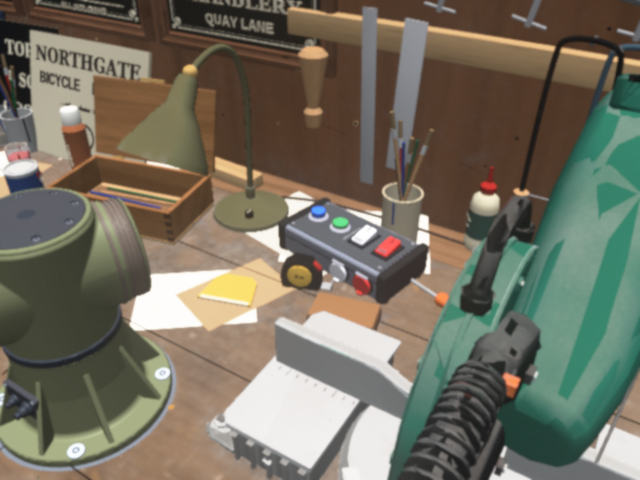

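View pics/top0.png

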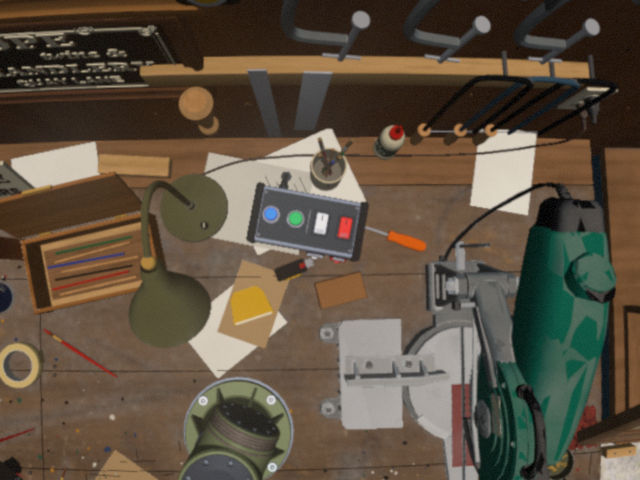

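```bash
cat > h.py <<'E'
from station import ctrl
import cv2,numpy as np
def proj(c,P):
    M=np.linalg.inv(c["world_from_camera"]);P=np.atleast_2d(P)
    q=(M[:3,:3]@P.T).T+M[:3,3]; a=np.c_[q[:,0],-q[:,1]]/(-q[:,2:3])
    a=a*(1+c["k1"]*(a**2).sum(1,keepdims=True))
    return a*[c["fx"],c["fy"]]+[c["cx"],c["cy"]]
def ray(c,uv):
    K=np.array([[c["fx"],0,c["cx"]],[0,c["fy"],c["cy"]],[0,0,1]])
    d=(np.array(uv,float)-[c["cx"],c["cy"]])/[c["fx"],c["fy"]]; a=d.copy()
    for _ in range(30): a=d/(1+c["k1"]*(a**2).sum())
    W=c["world_from_camera"]; v=W[:3,:3]@np.array([a[0],-a[1],-1]); return W[:3,3],v
def atz(c,uv,z):
    o,v=ray(c,uv); return o+v*(z-o[2])/v[2]
def crop(c,x0,y0,x1,y1,s,name):
    cv2.imwrite("pics/"+name,cv2.resize(c["pixels"][y0:y1,x0:x1],None,fx=s,fy=s,interpolation=cv2.INTER_CUBIC))
E
python3 - <<'E'
from h import *
s=ctrl.camera("scene");t=ctrl.camera("top")
for c in(s,t): print(proj(c,[[0,0,0],[.2,.51,.2],[.5,0,0]]))
crop(t,240,170,400,290,5,"t1.png");crop(s,260,180,460,320,4,"s1.png")
print(ctrl.get_obs()["time_s"])
E
```

```text
[[ 85.6038133  392.50921992]
 [-32.28616331 140.07397831]
 [280.83253014 232.20218372]]
[[238.30973839 432.1010476 ]
 [-27.55440752 362.90867308]
 [236.17731658 220.14983554]]
0.2
```

View pics/t1.png

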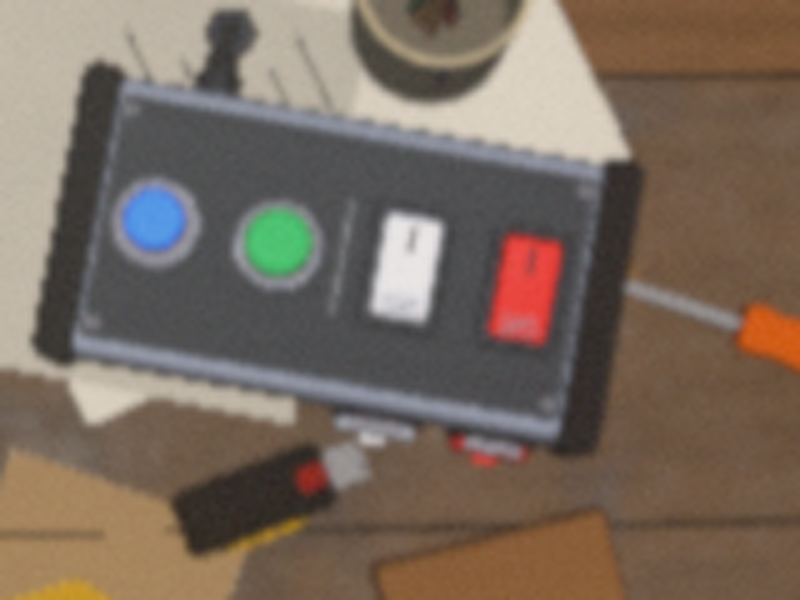

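View pics/s1.png

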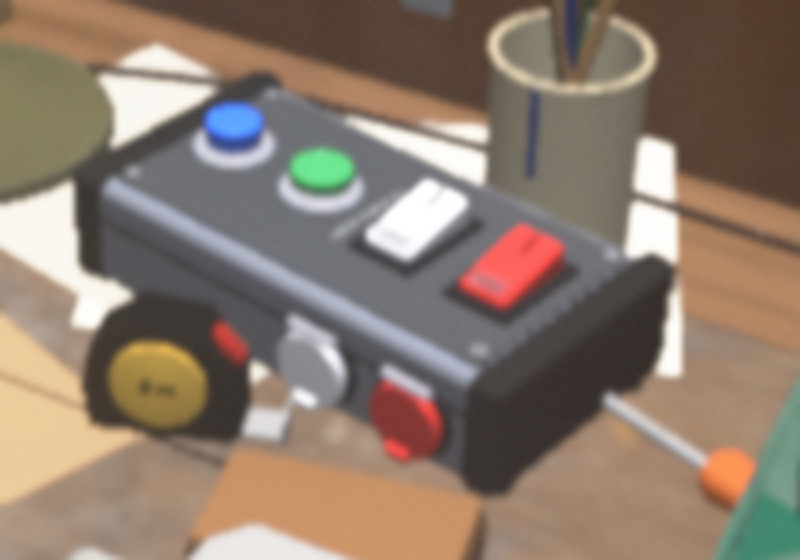

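```bash
cat > fit.py <<'E'
from h import *
from scipy.optimize import least_squares
t=ctrl.camera("top");s=ctrl.camera("scene")
f=lambda u,v,k,x0,y0:((u+.5)/k-.5+x0,(v+.5)/k-.5+y0)
T=lambda u,v:f(u,v,5,240,170); S=lambda u,v:f(u,v,4,260,180)
obs=[(t,T(155,219),(0,.084,.082)),(t,T(279,241),(0,.028,.079)),(t,T(406,268),(0,-.030,.076)),(t,T(526,291),(0,-.084,.076)),
(s,S(233,122),(0,.084,.082)),(s,S(321,168),(0,.028,.079)),(s,S(417,220),(0,-.030,.076)),(s,S(513,266),(0,-.084,.076))]
def W(p,P):
    P=np.array(P);c,d=np.cos(p[2]),np.sin(p[2]);return np.array([p[0]+c*P[0]-d*P[1],p[1]+d*P[0]+c*P[1],P[2]])
r=lambda p:np.concatenate([proj(c,W(p,P))[0]-uv for c,uv,P in obs])
for sel in (obs,obs[:4],obs[4:]):
    o2=obs; obs=sel; R=least_squares(r,[.5,-.15,0]); obs=o2
    print(R.x,np.round(R.fun.reshape(-1,2),1).tolist())
p=least_squares(r,[.5,-.15,0]).x
for n,P in dict(blue=(0,.084,.082),green=(0,.028,.089),ext=(.014,-.03,.081),saw=(.014,-.084,.081)).items(): print(n,W(p,P).round(4))
for z in(0,.005):print([ (n,atz(t,uv,z).round(3)) for n,uv in dict(lampbase=(194,208)).items()])
print(atz(t,(169,305),.2),atz(t,(150,262),.3))
E
python3 fit.py
```

```text
[ 0.4879055  -0.16934314 -0.19514994] [[0.3, 0.4], [0.4, 0.8], [0.6, 0.3], [0.4, 0.1], [0.0, -1.3], [-0.1, -0.8], [-0.1, -0.7], [-0.4, -0.6]]
[ 0.48876187 -0.16839084 -0.20218619] [[-0.1, -0.2], [-0.0, 0.3], [0.2, -0.0], [-0.0, -0.1]]
[ 0.48559126 -0.17088115 -0.18635588] [[-0.2, -0.4], [-0.0, 0.1], [0.2, 0.1], [0.1, 0.1]]
blue [ 0.5042 -0.0869  0.082 ]
green [ 0.4933 -0.1419  0.089 ]
ext [ 0.4958 -0.2015  0.081 ]
saw [ 0.4854 -0.2545  0.081 ]
[('lampbase', array([0.531, 0.101, 0.   ]))]
[('lampbase', array([0.53 , 0.1  , 0.005]))]
[0.3150981  0.10634214 0.2       ] [0.3967216  0.11255104 0.3       ]
```

```bash
python3 -m pendant '[{"tz":-0.5,"grip":1},{"tz":-0.8,"grip":1},{"tz":-0.8,"grip":1},{"tz":-0.8,"grip":1},{"tz":-0.8,"grip":1},{"tz":-0.8,"grip":1},{"tz":-0.8,"grip":1},{"tz":-0.4,"grip":1}]' 20
```

```text
$[0]: bad value
```

```bash
python3 -m pendant '[{"rx":0,"ry":0,"rz":0,"tx":0,"ty":0,"tz":-0.5,"grip":1}]' 20; python3 -m pendant --help | head -20
```

```text
time_s: 0.38
ee_pos: [0.2011, 0.5111, 0.3194]
eef_rot: [-3.135, -0.0, 2.767]
force: [0.6, -0.8, -0.9]
grip_width: 0.0902invalid input: not JSON, or not a number
```

```bash
python3 -m pendant '[{"rx":0,"ry":0,"rz":0,"tx":0,"ty":0,"tz":-0.8,"grip":1},{"rx":0,"ry":0,"rz":0,"tx":0,"ty":0,"tz":-0.8,"grip":1},{"rx":0,"ry":0,"rz":0,"tx":0,"ty":0,"tz":-0.8,"grip":1},{"rx":0,"ry":0,"rz":0,"tx":0,"ty":0,"tz":-0.8,"grip":1},{"rx":0,"ry":0,"rz":0,"tx":0,"ty":0,"tz":-0.8,"grip":1},{"rx":0,"ry":0,"rz":0,"tx":0,"ty":0,"tz":-0.8,"grip":1},{"rx":0,"ry":0,"rz":0,"tx":0,"ty":0,"tz":-0.8,"grip":1},{"rx":0,"ry":0,"rz":0,"tx":0,"ty":0,"tz":-0.4,"grip":1}]'; python3 -c "
from h import *;print(ctrl.get_obs()['qpos'])"
```

```text
time_s: 1.05
ee_pos: [0.201, 0.511, 0.5692]
eef_rot: [-3.13, -0.001, 2.767]
force: [-0.6, -0.2, 0.2]
grip_width: 0.0374
[ 1.12940915e+00  2.74349146e-01  9.51010420e-01 -1.70858557e-05
  1.92741773e+00 -6.66054761e-02]
```

```bash
python3 -m pendant '[{"rx":0,"ry":0,"rz":0,"tx":-0.5,"ty":-0.45,"tz":0,"grip":1},{"rx":0,"ry":0,"rz":0,"tx":-0.75,"ty":-0.67,"tz":0,"grip":1},{"rx":0,"ry":0,"rz":0,"tx":-0.75,"ty":-0.67,"tz":0,"grip":1},{"rx":0,"ry":0,"rz":0,"tx":-0.75,"ty":-0.67,"tz":0,"grip":1},{"rx":0,"ry":0,"rz":0,"tx":-0.75,"ty":-0.67,"tz":0,"grip":1},{"rx":0,"ry":0,"rz":0,"tx":-0.75,"ty":-0.67,"tz":0,"grip":1},{"rx":0,"ry":0,"rz":0,"tx":-0.75,"ty":-0.67,"tz":0,"grip":1},{"rx":0,"ry":0,"rz":0,"tx":-0.4,"ty":-0.35,"tz":0,"grip":1}]'; python3 -c "
from h import *;print(ctrl.get_obs()['qpos'])
for n in('scene','top'): cv2.imwrite('pics/%s1.png'%n,ctrl.camera(n)['pixels'])"
```

```text
time_s: 1.72
ee_pos: [0.333, 0.2456, 0.5725]
eef_rot: [-3.134, 0.0, 2.775]
force: [0.7, 0.1, 0.6]
grip_width: 0.0005
[ 0.54904468 -0.05786205  1.31020982 -0.00505668  1.89529011 -0.65714991]
```

View pics/scene1.png

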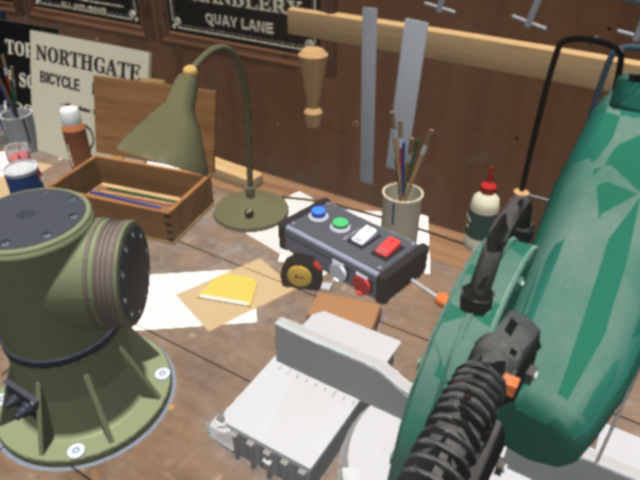

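View pics/top1.png

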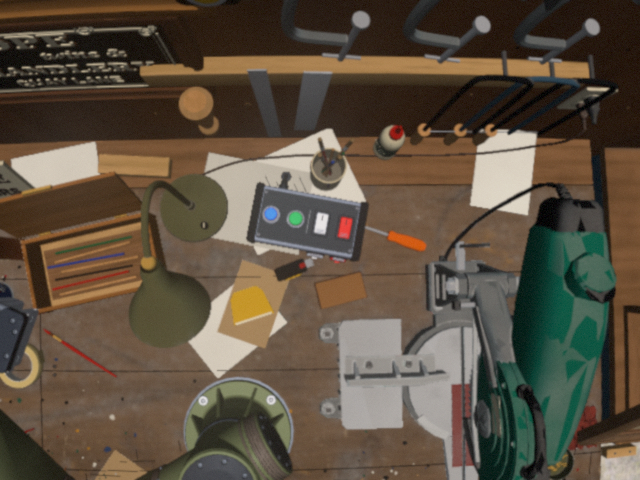

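```bash
python3 -m pendant '[{"rx":0,"ry":0,"rz":0,"tx":-0.7,"ty":-0.63,"tz":0,"grip":1},{"rx":0,"ry":0,"rz":0,"tx":-0.7,"ty":-0.63,"tz":0,"grip":1},{"rx":0,"ry":0,"rz":0,"tx":-0.7,"ty":-0.63,"tz":0,"grip":1},{"rx":0,"ry":0,"rz":0,"tx":-0.7,"ty":-0.63,"tz":0,"grip":1},{"rx":0,"ry":0,"rz":0,"tx":-0.7,"ty":-0.63,"tz":0,"grip":1},{"rx":0,"ry":0,"rz":0,"tx":-0.7,"ty":-0.63,"tz":0,"grip":1},{"rx":0,"ry":0,"rz":0,"tx":-0.7,"ty":-0.63,"tz":0,"grip":1},{"rx":0,"ry":0,"rz":0,"tx":-0.7,"ty":-0.63,"tz":0,"grip":1}]';python3 -m pendant '[{"rx":0,"ry":0,"rz":-0.8,"tx":-0.7,"ty":-0.63,"tz":0,"grip":1},{"rx":0,"ry":0,"rz":-0.8,"tx":-0.4,"ty":-0.3,"tz":0,"grip":1},{"rx":0,"ry":0,"rz":-0.8,"tx":0,"ty":0,"tz":0,"grip":1}]'; python3 -c "
from h import *;print(ctrl.get_obs()['qpos'])"
```

```text
time_s: 2.48
ee_pos: [0.4725, -0.0239, 0.574]
eef_rot: [-3.137, -0.0, 2.788]
force: [-0.2, -0.1, 0.1]
grip_width: 0.0004
time_s: 2.73
ee_pos: [0.5059, -0.0791, 0.5715]
eef_rot: [-3.137, -0.005, 2.956]
force: [-0.3, 0.2, 0.1]
grip_width: 0.0004
[-0.2250166   0.17765358  1.06328398 -0.00535942  1.90519243 -1.61231973]
```

```bash
python3 -m pendant '[{"rx":0,"ry":0,"rz":0,"tx":0,"ty":-0.2,"tz":0.5,"grip":1},{"rx":0,"ry":0,"rz":0,"tx":0,"ty":0,"tz":0.9,"grip":1},{"rx":0,"ry":0,"rz":0,"tx":0,"ty":0,"tz":0.9,"grip":1},{"rx":0,"ry":0,"rz":0,"tx":0,"ty":0,"tz":0.9,"grip":1},{"rx":0,"ry":0,"rz":0,"tx":0,"ty":0,"tz":0.9,"grip":1},{"rx":0,"ry":0,"rz":0,"tx":0,"ty":0,"tz":0.9,"grip":1},{"rx":0,"ry":0,"rz":0,"tx":0,"ty":0,"tz":0.6,"grip":1},{"rx":0,"ry":0,"rz":0,"tx":0,"ty":0,"tz":0.3,"grip":1}]'; python3 -c "
from h import *;print(ctrl.get_obs()['qpos'])
for n in('scene','top'): cv2.imwrite('pics/%s2.png'%n,ctrl.camera(n)['pixels'])"
```

```text
time_s: 3.4
ee_pos: [0.5059, -0.0829, 0.3255]
eef_rot: [-3.138, -0.002, 2.962]
force: [-0.5, 0.0, -0.4]
grip_width: 0.0004
[-0.23262914  0.19925149  1.59274097 -0.00382697  1.35094251 -1.62348996]
```

View pics/scene2.png

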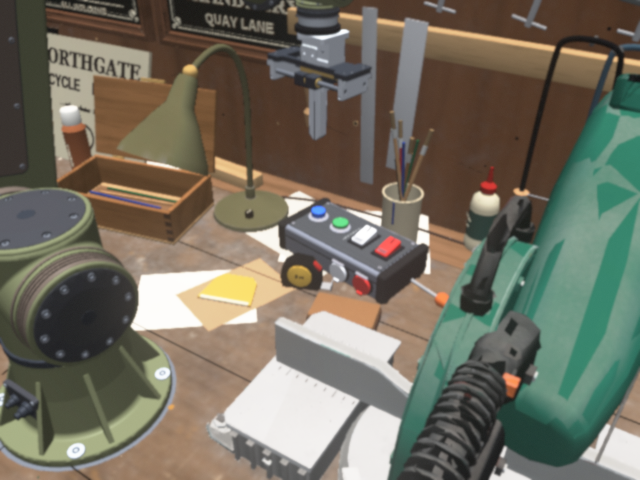

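View pics/top2.png

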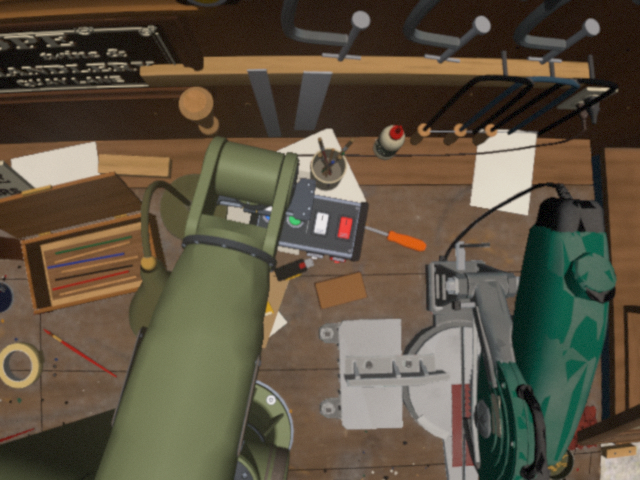

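```bash
python3 - <<'E'
from h import *
q=np.array([[.3004158,1.521509],[.274349,.95101],[-.05786,1.31021],[.177654,1.063284],[.1992515,1.592741]])
p=np.array([[.20128,.5117,.30215],[.201,.511,.5692],[.333,.2456,.5725],[.5059,-.0791,.5715],[.5059,-.0829,.3255]])
r=np.sqrt(p[:,0]**2+p[:,1]**2-.0365**2)
A=[];b=[]
for (a,c),rr,z in zip(q,r,p[:,2]):
    A+=[[1,0,np.sin(a),np.sin(a+c)],[0,1,np.cos(a),np.cos(a+c)]];b+=[rr,z]
x,res,_,sv=np.linalg.lstsq(np.array(A),np.array(b),rcond=None);print(x,res,sv)
c=ctrl.camera("top")
for z in(.45,.55):
  print(z,[atz(c,u,z).round(3).tolist() for u in((185,240),(275,250),(140,340),(258,340),(205,160),(290,160))])
s=ctrl.camera("scene")
# wrist/tool height: flange top
print(proj(s,[[.506,-.083,z] for z in(.2285,.3255,.4,.45,.5)]))
E
```

```text
[0.0088799  0.0459388  0.38587864 0.44873599] [0.00045494] [3.35364731 2.91855387 0.44165925 0.20007528]
0.45 [[0.424, 0.016, 0.45], [0.408, -0.111, 0.45], [0.285, 0.08, 0.45], [0.283, -0.086, 0.45], [0.538, -0.012, 0.45], [0.537, -0.133, 0.45]]
0.55 [[0.417, -0.007, 0.55], [0.404, -0.115, 0.55], [0.299, 0.047, 0.55], [0.298, -0.094, 0.55], [0.514, -0.031, 0.55], [0.513, -0.134, 0.55]]
[[316.88416729 137.55184383]
 [317.06058622  84.64504622]
 [317.2165916   40.05482011]
 [317.33297983   8.00291043]
 [317.46003428 -25.88990783]]
```

```bash
python3 -m pendant '[{"rx":0,"ry":0,"rz":0,"tx":0.05,"ty":-0.1,"tz":0.6,"grip":1},{"rx":0,"ry":0,"rz":0,"tx":0,"ty":0,"tz":0.8,"grip":1},{"rx":0,"ry":0,"rz":0,"tx":0,"ty":0,"tz":0.8,"grip":1},{"rx":0,"ry":0,"rz":0,"tx":0,"ty":0,"tz":0.5,"grip":1},{"rx":0,"ry":0,"rz":0,"tx":0,"ty":0,"tz":0.25,"grip":1},{"rx":0,"ry":0,"rz":0,"tx":0,"ty":0,"tz":0,"grip":1}]'; python3 -c "
from h import *
s=ctrl.camera('scene');crop(s,220,100,420,250,4,'s3.png');crop(ctrl.camera('top'),200,140,400,290,4,'t3.png')"
```

```text
time_s: 4.1
ee_pos: [0.5099, -0.0874, 0.2189]
eef_rot: [-3.137, 0.023, 2.963]
force: [-0.4, -0.1, 0.5]
grip_width: 0.0006
```

View pics/s3.png

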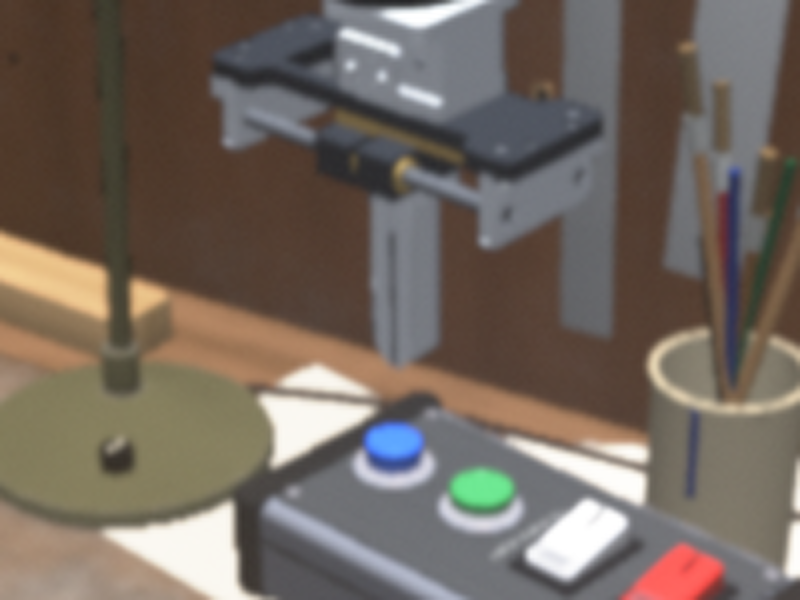

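```bash
python3 -c "
from h import *
o=ctrl.get_obs();print(o['qpos'],o['joint_vel'],o['tau'],o['ee_pos'],o['eef_rot'],o['force'])"
```

```text
[-0.23941093  0.30397808  1.71734242 -0.00404907  1.09381661 -1.63024065] [-0.0020195  -0.01545324 -0.00733018 -0.00110802 -0.00132985 -0.00146532] [ 1.60987827e-02 -4.83975112e+01 -3.08798754e+01 -2.37232220e-02
 -1.33081544e-01  1.20852969e-02] [ 0.51039429 -0.08755101  0.22090145] [-3.13638092  0.0261888   2.96350563] [0.28536751 0.48296053 0.65836499]
```

View pics/t3.png

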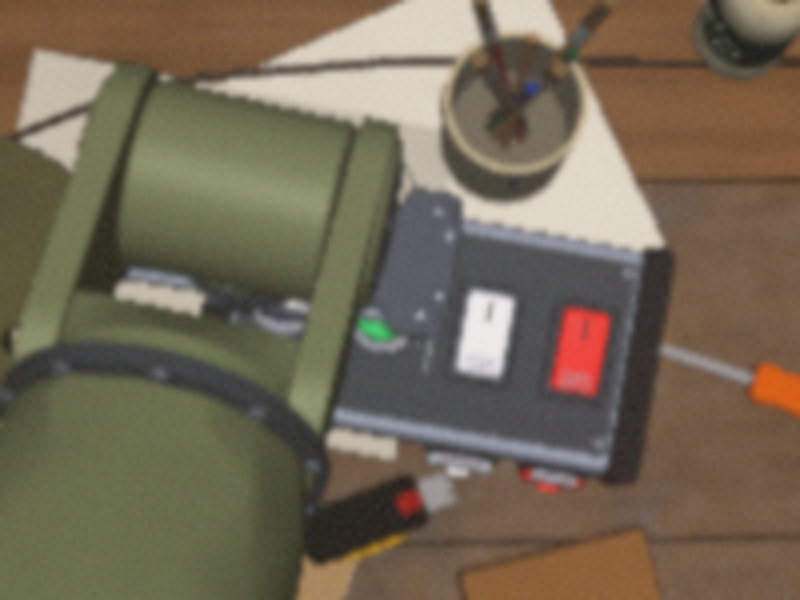

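```bash
python3 -c "
from h import *
s=ctrl.camera('scene');cv2.imwrite('pics/s4.png',s['pixels']);cv2.imwrite('pics/t4.png',ctrl.camera('top')['pixels']);o=ctrl.get_obs();print(o['qpos'],o['tau'],o['ee_pos'],o['eef_rot'],o['force'])"
```

```text
[-0.23949864  0.30328097  1.71757437 -0.00405115  1.09349262 -1.63032963] [ 2.63869209e-02 -4.94779301e+01 -3.18235123e+01 -2.54535628e-02
  1.32330065e-02  3.46852365e-03] [ 0.51034998 -0.08758706  0.22117266] [-3.13632884  0.02697591  2.96351034] [ 0.97921272 -0.36902504 -0.00533208]
```

View pics/s4.png

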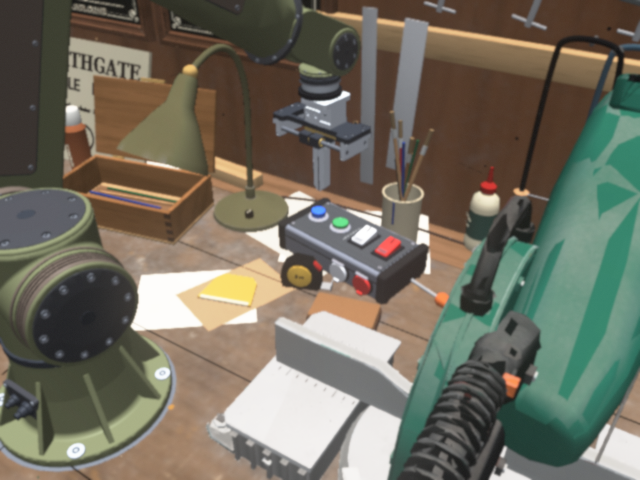

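View pics/t4.png

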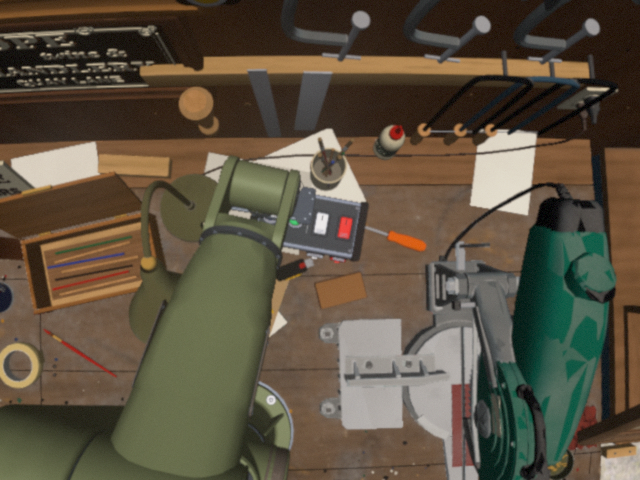

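```bash
python3 -m pendant '[{"rx":0,"ry":0.2,"rz":0,"tx":0.08,"ty":0,"tz":0.1,"grip":1},{"rx":0,"ry":0.2,"rz":0,"tx":0.07,"ty":0,"tz":0.1,"grip":1},{"rx":0,"ry":0,"rz":0,"tx":0,"ty":0,"tz":0.1,"grip":1},{"rx":0,"ry":0,"rz":0,"tx":0,"ty":0,"tz":0.1,"grip":1}]'
```

```text
time_s: 4.63
ee_pos: [0.5051, -0.0868, 0.2078]
eef_rot: [-3.136, 0.003, 2.963]
force: [1.1, -1.1, -0.7]
grip_width: 0.0005
```

```bash
python3 -m pendant '[{"rx":0,"ry":0,"rz":0,"tx":0.03,"ty":0,"tz":0.15,"grip":1},{"rx":0,"ry":0,"rz":0,"tx":0,"ty":0,"tz":0.15,"grip":1},{"rx":0,"ry":0,"rz":0,"tx":0,"ty":0,"tz":0.1,"grip":1},{"rx":0,"ry":0,"rz":0,"tx":0,"ty":0,"tz":0,"grip":1}]'; python3 -c "
from h import *
s=ctrl.camera('scene');crop(s,220,100,420,250,4,'s5.png');crop(ctrl.camera('top'),200,140,400,290,4,'t5.png');o=ctrl.get_obs();print(o['ee_pos'],o['eef_rot'],o['force'])"
```

```text
time_s: 4.97
ee_pos: [0.5035, -0.0866, 0.189]
eef_rot: [-3.136, 0.001, 2.963]
force: [0.3, -0.1, -0.6]
grip_width: 0.0006
[ 0.50371493 -0.08664108  0.18981631] [-3.13599967e+00  1.92935673e-03  2.96320363e+00] [ 0.35109396 -0.7304998   0.59132266]
```

View pics/s5.png

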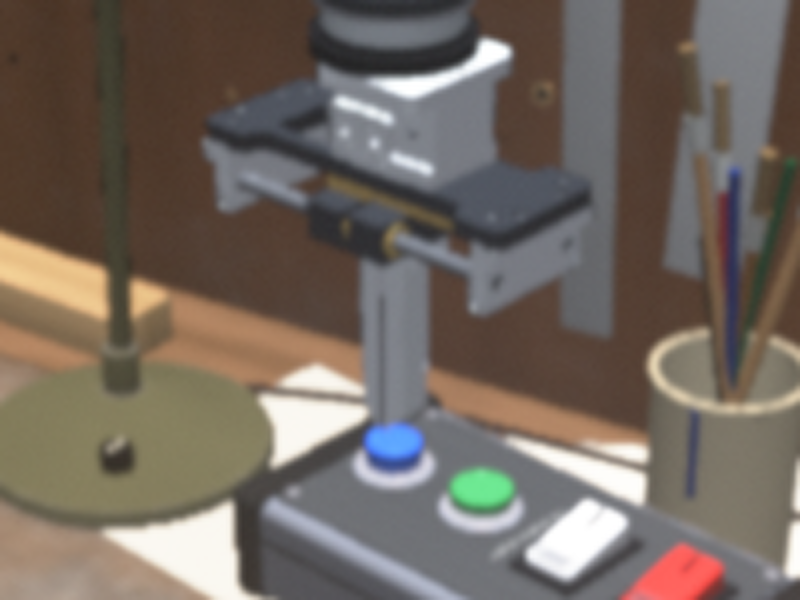

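```bash
python3 -c "
from h import *
s=ctrl.camera('scene')
f=lambda P:((proj(s,P)-[220,100]+.5)*4-.5).round(0)
x=[.5037,-.0866]
print(f([x+[.0928],x+[.082]]))
print(f([[.5037+a*.18+b*.98,-.0866+a*.98-b*.18,.0928] for a,b in((.0125,.008),(.0125,-.008),(-.0125,-.008),(-.0125,.008))]))
print([atz(s,(220+u/4,100+v/4),z).round(4) for u,v,z in((393,442,.082),(481,488,.079))])
"
```

```text
[[392. 418.]
 [392. 437.]]
[[384. 403.]
 [362. 415.]
 [400. 433.]
 [423. 421.]]
[array([ 0.4994, -0.0907,  0.082 ]), array([ 0.4903, -0.1446,  0.079 ])]
```

View pics/t5.png

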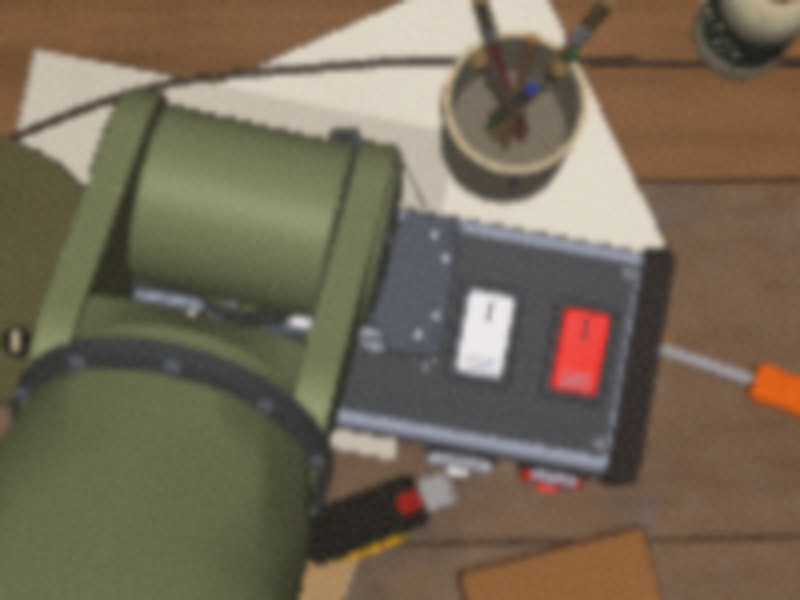

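```bash
python3 -c "
from h import *
s=ctrl.camera('scene')
crop(s,300,185,340,215,20,'s6.png')
f=lambda P:((proj(s,P)-[300,185]+.5)*20-.5).round(0)
print(f([[.5037+a*.18+b*.98,-.0866+a*.98-b*.18,.0928] for a,b in((.0125,.008),(.0125,-.008),(-.0125,-.008),(-.0125,.008))]))
"
```

```text
[[322. 315.]
 [210. 377.]
 [404. 468.]
 [515. 405.]]
```

View pics/s6.png

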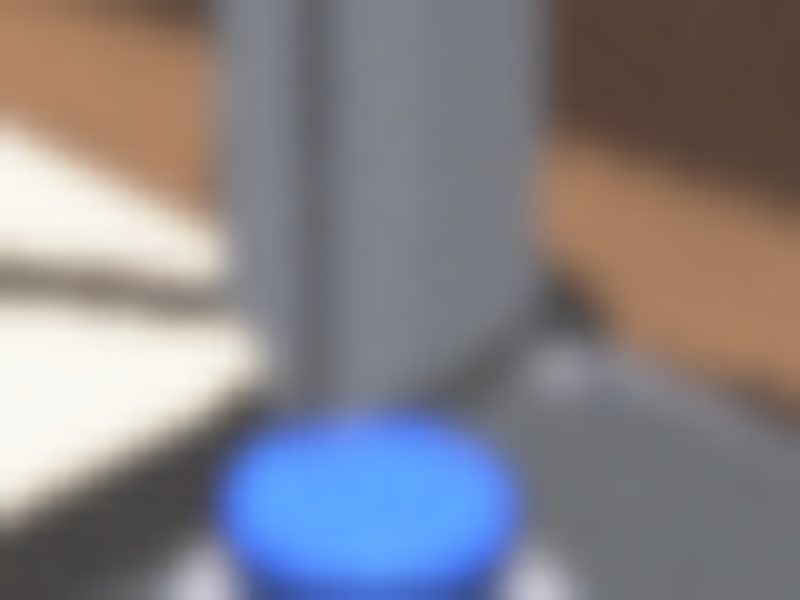

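```bash
python3 -c "
from h import *
from scipy.spatial.transform import Rotation as Ro
s=ctrl.camera('scene')
def tip(p,e,z=.097):
    R=Ro.from_euler('xyz',e).as_matrix()
    return [np.array(p)+R@np.array([x,y,z]) for x,y in((0,0),(.008,.0125),(-.008,.0125),(-.008,-.0125),(.008,-.0125))]
P=tip([.51035,-.08759,.2211],[-3.1363,.027,2.9635])
print(P[0]); print(((proj(s,P)-[220,100]+.5)*4-.5).round(0))
img=cv2.imread('pics/s4.png');c=dict(s);c['pixels']=img;crop(c,300,150,350,230,10,'s7.png')
print(((proj(s,P)-[300,150]+.5)*10-.5).round(0))
P=tip([.5059,-.0829,.3255],[-3.138,-.002,2.962]);print(proj(s,P).round(1))
"
```

```text
[ 0.51283628 -0.08855917  0.12413671]
[[406. 353.]
 [375. 351.]
 [398. 339.]
 [437. 356.]
 [415. 369.]]
[[216. 384.]
 [138. 379.]
 [195. 347.]
 [293. 390.]
 [237. 423.]]
[[316.9 137.6]
 [308.7 137.1]
 [314.7 134.4]
 [325.1 138.2]
 [319.1 141. ]]
```

View pics/s7.png

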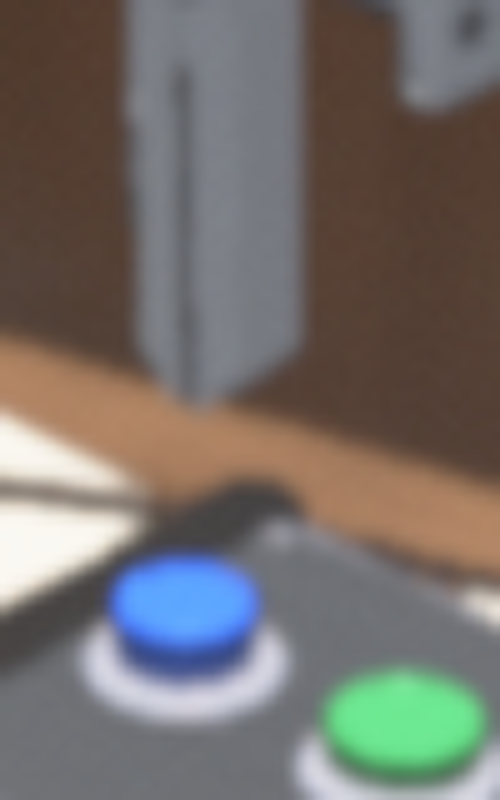

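```bash
python3 -m pendant '[{"rx":0,"ry":0,"rz":0,"tx":0.05,"ty":-0.03,"tz":0.13,"grip":1},{"rx":0,"ry":0,"rz":0,"tx":0,"ty":0,"tz":0.12,"grip":1},{"rx":0,"ry":0,"rz":0,"tx":0,"ty":0,"tz":0.1,"grip":1}]';  python3 -m pendant '[{"rx":0,"ry":0,"rz":0,"tx":0,"ty":0,"tz":0.06,"grip":1}]';python3 -m pendant '[{"rx":0,"ry":0,"rz":0,"tx":0,"ty":0,"tz":0.05,"grip":1}]'
```

```text
time_s: 5.47
ee_pos: [0.5021, -0.0878, 0.1767]
eef_rot: [-3.136, 0.006, 2.963]
force: [-0.2, 1.8, 3.2]
grip_width: 0.0004
time_s: 5.55
ee_pos: [0.5021, -0.0878, 0.1738]
eef_rot: [-3.136, 0.006, 2.963]
force: [0.2, -0.1, 1.9]
grip_width: 0.0001
time_s: 5.63
ee_pos: [0.5023, -0.0878, 0.1722]
eef_rot: [-3.136, 0.007, 2.963]
force: [-11.7, 3.1, 35.6]
grip_width: 0.0002
```

```bash
python3 -m pendant '[{"rx":0,"ry":0,"rz":0,"tx":0,"ty":0,"tz":-0.1,"grip":1},{"rx":0,"ry":0,"rz":0,"tx":0,"ty":0,"tz":-0.3,"grip":1},{"rx":0,"ry":0,"rz":0,"tx":0,"ty":0,"tz":-0.3,"grip":1},{"rx":0,"ry":0,"rz":0,"tx":0,"ty":0,"tz":-0.2,"grip":1},{"rx":0,"ry":0,"rz":0,"tx":0,"ty":0,"tz":0,"grip":1}]'; python3 -c "
from h import *
s=ctrl.camera('scene');crop(s,220,100,420,250,4,'s8.png');o=ctrl.get_obs();print(o['ee_pos'],o['eef_rot'],o['force'])"
```

```text
time_s: 6.05
ee_pos: [0.502, -0.0876, 0.2086]
eef_rot: [-3.136, 0.005, 2.963]
force: [0.2, -0.3, -0.4]
grip_width: 0.0005
[ 0.50181432 -0.08759483  0.20789954] [-3.13575523  0.00450342  2.96324767] [-1.00299396  0.73431146 -0.42039088]
```

View pics/s8.png

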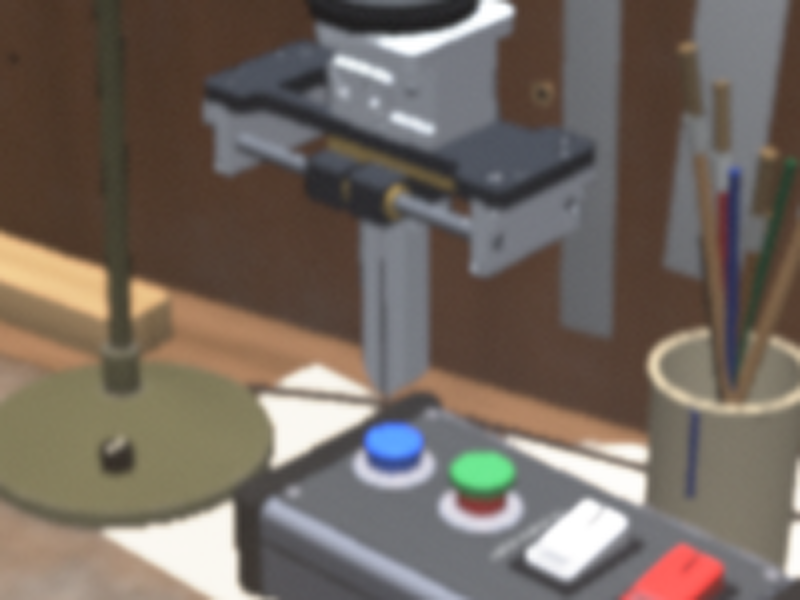

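```bash
python3 -m pendant '[{"rx":0,"ry":0,"rz":0,"tx":0,"ty":-0.4,"tz":0,"grip":1},{"rx":0,"ry":0,"rz":0,"tx":0,"ty":-0.4,"tz":0,"grip":1},{"rx":0,"ry":0,"rz":0,"tx":0,"ty":-0.4,"tz":0,"grip":1},{"rx":0,"ry":0,"rz":0,"tx":0,"ty":-0.2,"tz":0,"grip":1},{"rx":0,"ry":0,"rz":0,"tx":0,"ty":0,"tz":0,"grip":1}]'; python3 -c "
from h import *
o=ctrl.get_obs();print(o['ee_pos'],o['eef_rot'],o['force'])"
```

```text
time_s: 6.52
ee_pos: [0.4908, -0.1439, 0.2049]
eef_rot: [-3.136, 0.001, 2.965]
force: [-0.7, -0.5, -0.3]
grip_width: 0.0006
[ 0.49082483 -0.14389959  0.20485816] [-3.13635158e+00  1.00056737e-03  2.96495155e+00] [-0.7035877  -0.49040482 -0.27257751]
```

```bash
python3 -m pendant '[{"rx":0,"ry":0,"rz":0,"tx":0,"ty":0,"tz":0.2,"grip":1},{"rx":0,"ry":0,"rz":0,"tx":0,"ty":0,"tz":0.18,"grip":1},{"rx":0,"ry":0,"rz":0,"tx":0,"ty":0,"tz":0.15,"grip":1},{"rx":0,"ry":0,"rz":0,"tx":0,"ty":0,"tz":0.1,"grip":1}]';  python3 -m pendant '[{"rx":0,"ry":0,"rz":0,"tx":0,"ty":0,"tz":0.08,"grip":1}]';python3 -m pendant '[{"rx":0,"ry":0,"rz":0,"tx":0,"ty":0,"tz":0.05,"grip":1}]'
```

```text
time_s: 6.85
ee_pos: [0.4912, -0.1431, 0.1772]
eef_rot: [-3.135, 0.002, 2.965]
force: [-0.4, -2.3, 2.5]
grip_width: 0.0004
time_s: 6.93
ee_pos: [0.4913, -0.1428, 0.1734]
eef_rot: [-3.135, 0.002, 2.966]
force: [-3.3, -2.8, 30.0]
grip_width: 0.0006
time_s: 7.02
ee_pos: [0.4917, -0.1428, 0.1728]
eef_rot: [-3.134, 0.003, 2.966]
force: [-20.6, -0.1, 53.9]
grip_width: 0.0004
```

```bash
python3 -m pendant '[{"rx":0,"ry":0,"rz":0,"tx":0,"ty":0,"tz":-0.1,"grip":1},{"rx":0,"ry":0,"rz":0,"tx":0,"ty":0,"tz":-0.3,"grip":1},{"rx":0,"ry":0,"rz":0,"tx":0,"ty":0,"tz":-0.3,"grip":1},{"rx":0,"ry":0,"rz":0,"tx":0,"ty":0,"tz":-0.2,"grip":1},{"rx":0,"ry":0,"rz":0,"tx":0,"ty":0,"tz":0,"grip":1}]'; python3 -c "
from h import *
s=ctrl.camera('scene');crop(s,260,180,460,320,4,'s9.png');o=ctrl.get_obs();print(o['ee_pos'],o['eef_rot'],o['force'])
crop(ctrl.camera('top'),240,170,400,290,5,'t9.png')"
```

```text
time_s: 7.43
ee_pos: [0.4918, -0.1404, 0.2089]
eef_rot: [-3.135, 0.001, 2.969]
force: [-0.2, 0.3, 0.6]
grip_width: 0.0006
[ 0.49159555 -0.14034817  0.20812758] [-3.13510802e+00  4.65231221e-04  2.96851056e+00] [-0.00151804  0.14497374  0.08753461]
```

View pics/s9.png

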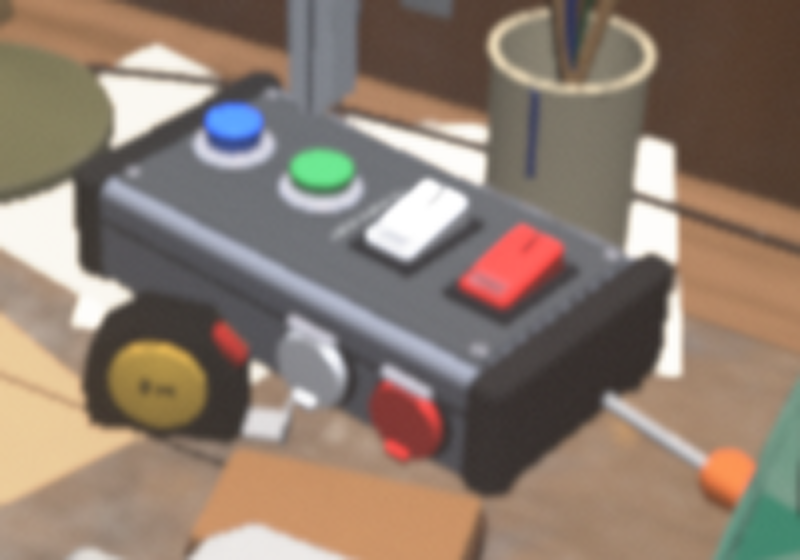

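View pics/t9.png

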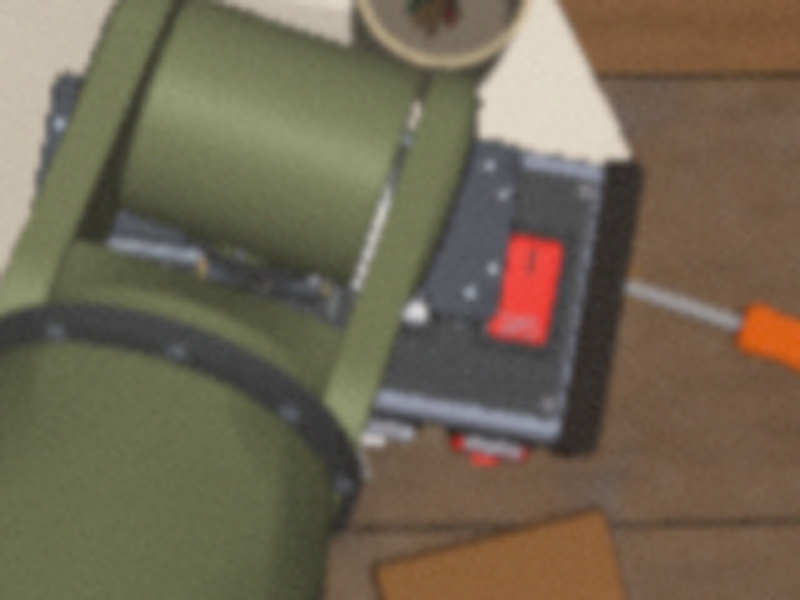

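```bash
python3 -m pendant '[{"rx":0,"ry":0,"rz":0,"tx":-0.1,"ty":-0.4,"tz":0,"grip":1},{"rx":0,"ry":0,"rz":0,"tx":-0.1,"ty":-0.4,"tz":0,"grip":1},{"rx":0,"ry":0,"rz":0,"tx":-0.1,"ty":-0.4,"tz":0,"grip":1},{"rx":0,"ry":0,"rz":0,"tx":-0.05,"ty":-0.3,"tz":0,"grip":1},{"rx":0,"ry":0,"rz":0,"tx":0,"ty":0,"tz":0,"grip":1}]'; python3 -c "
from h import *
s=ctrl.camera('scene');crop(s,300,180,420,270,6,'s10.png');o=ctrl.get_obs();print(o['ee_pos'],o['eef_rot'],o['force'])"
```

```text
time_s: 7.95
ee_pos: [0.4942, -0.2027, 0.2035]
eef_rot: [-3.137, -0.006, 2.971]
force: [0.4, -0.9, -0.5]
grip_width: 0.0007
[ 0.49411848 -0.20189658  0.20343366] [-3.13725699 -0.00609426  2.97087201] [-0.93671459 -0.00250863 -1.38107749]
```

View pics/s10.png

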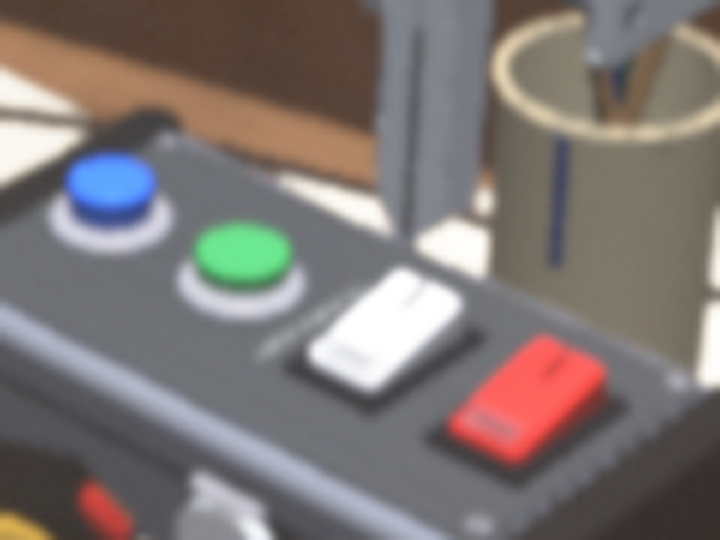

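```bash
python3 -m pendant '[{"rx":0,"ry":0,"rz":0,"tx":-0.03,"ty":0,"tz":0.2,"grip":1},{"rx":0,"ry":0,"rz":0,"tx":0,"ty":0,"tz":0.18,"grip":1},{"rx":0,"ry":0,"rz":0,"tx":0,"ty":0,"tz":0.15,"grip":1},{"rx":0,"ry":0,"rz":0,"tx":0,"ty":0,"tz":0.1,"grip":1}]';  python3 -m pendant '[{"rx":0,"ry":0,"rz":0,"tx":0,"ty":0,"tz":0.06,"grip":1}]';python3 -m pendant '[{"rx":0,"ry":0,"rz":0,"tx":0,"ty":0,"tz":0.04,"grip":1}]'
```

```text
time_s: 8.33
ee_pos: [0.4956, -0.2003, 0.176]
eef_rot: [-3.137, -0.004, 2.972]
force: [2.8, -1.2, 4.0]
grip_width: 0.0004
time_s: 8.42
ee_pos: [0.496, -0.2001, 0.1735]
eef_rot: [-3.137, -0.003, 2.972]
force: [-6.6, -0.6, 29.2]
grip_width: 0.0003
time_s: 8.5
ee_pos: [0.4962, -0.2001, 0.1732]
eef_rot: [-3.136, -0.003, 2.973]
force: [-15.0, 2.2, 37.9]
grip_width: 0.0005
```

```bash
python3 -m pendant '[{"rx":0,"ry":0,"rz":0,"tx":0,"ty":0,"tz":-0.1,"grip":1},{"rx":0,"ry":0,"rz":0,"tx":0,"ty":0,"tz":-0.3,"grip":1},{"rx":0,"ry":0,"rz":0,"tx":0,"ty":0,"tz":-0.3,"grip":1},{"rx":0,"ry":0,"rz":0,"tx":0,"ty":0,"tz":-0.2,"grip":1},{"rx":0,"ry":0,"rz":0,"tx":0,"ty":0,"tz":0,"grip":1}]'; python3 -c "
from h import *
s=ctrl.camera('scene');crop(s,300,180,420,270,6,'s11.png');o=ctrl.get_obs();print(o['ee_pos'],o['eef_rot'],o['force'])"
```

```text
time_s: 8.92
ee_pos: [0.4958, -0.1981, 0.2092]
eef_rot: [-3.137, -0.006, 2.975]
force: [-1.0, 1.0, 0.2]
grip_width: 0.0003
[ 0.49562524 -0.19798591  0.20838038] [-3.13676195 -0.00674825  2.97502592] [-0.18784943 -0.47024435 -0.26516009]
```

View pics/s11.png

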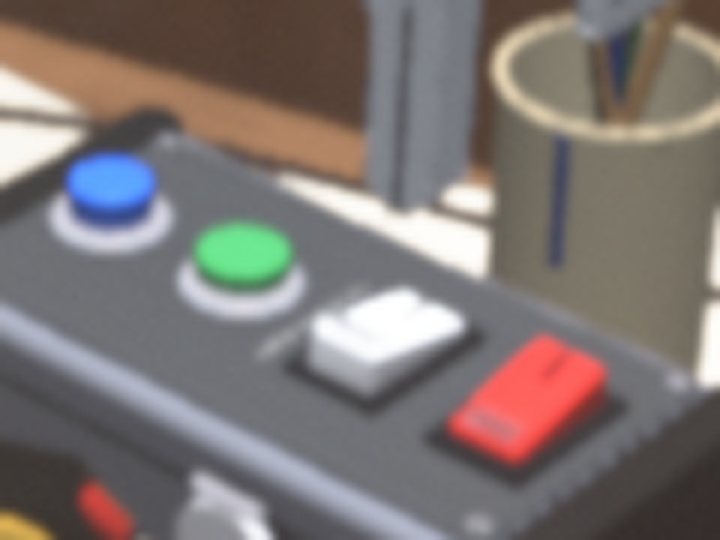

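```bash
python3 -m pendant '[{"rx":0,"ry":0,"rz":0,"tx":0,"ty":-0.4,"tz":0,"grip":1},{"rx":0,"ry":0,"rz":0,"tx":0,"ty":-0.4,"tz":0,"grip":1},{"rx":0,"ry":0,"rz":0,"tx":0,"ty":-0.4,"tz":0,"grip":1},{"rx":0,"ry":0,"rz":0,"tx":0,"ty":-0.26,"tz":0,"grip":1},{"rx":0,"ry":0,"rz":0,"tx":0,"ty":0,"tz":0,"grip":1}]'; python3 -c "
from h import *
s=ctrl.camera('scene');crop(s,300,180,420,270,6,'s12.png');o=ctrl.get_obs();print(o['ee_pos'],o['eef_rot'],o['force'])"
```

```text
time_s: 9.38
ee_pos: [0.485, -0.2561, 0.2049]
eef_rot: [-3.138, -0.011, 2.977]
force: [-0.6, 0.8, 0.7]
grip_width: 0.0004
[ 0.48510024 -0.25533927  0.20473706] [-3.13876714 -0.01109446  2.9775924 ] [ 0.28016616  1.00434642 -0.50464391]
```

View pics/s12.png

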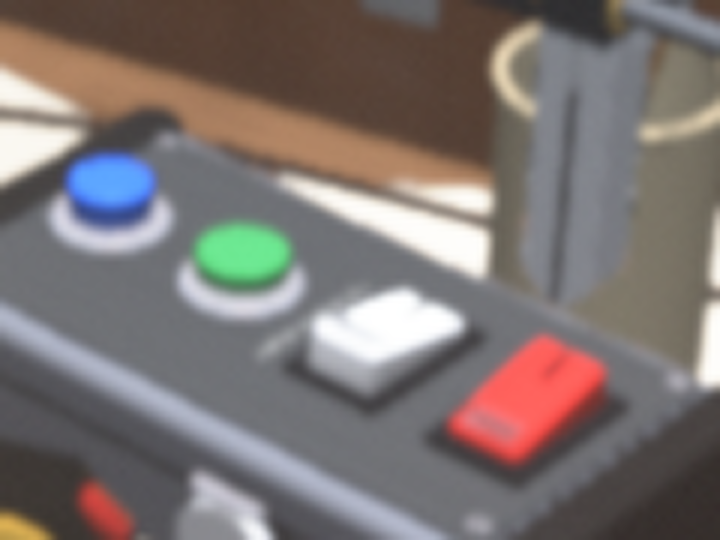

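```bash
python3 -m pendant '[{"rx":0,"ry":0,"rz":0,"tx":0,"ty":0,"tz":0.2,"grip":1},{"rx":0,"ry":0,"rz":0,"tx":0,"ty":0,"tz":0.2,"grip":1},{"rx":0,"ry":0,"rz":0,"tx":0,"ty":0,"tz":0.15,"grip":1},{"rx":0,"ry":0,"rz":0,"tx":0,"ty":0,"tz":0.1,"grip":1}]';  python3 -m pendant '[{"rx":0,"ry":0,"rz":0,"tx":0,"ty":0,"tz":0.06,"grip":1}]';python3 -m pendant '[{"rx":0,"ry":0,"rz":0,"tx":0,"ty":0,"tz":0.04,"grip":1}]'
```

```text
time_s: 9.77
ee_pos: [0.4856, -0.2535, 0.1764]
eef_rot: [-3.138, -0.009, 2.979]
force: [3.1, -1.3, 4.9]
grip_width: 0.0005
time_s: 9.85
ee_pos: [0.486, -0.2533, 0.1737]
eef_rot: [-3.138, -0.008, 2.979]
force: [-4.9, -0.6, 19.1]
grip_width: 0.0002
time_s: 9.93
ee_pos: [0.4862, -0.2533, 0.1732]
eef_rot: [-3.137, -0.008, 2.98]
force: [-13.5, 2.8, 34.8]
grip_width: 0.0007
```

```bash
python3 -m pendant '[{"rx":0,"ry":0,"rz":0,"tx":0,"ty":0,"tz":-0.1,"grip":1},{"rx":0,"ry":0,"rz":0,"tx":0,"ty":0,"tz":-0.4,"grip":1},{"rx":0,"ry":0,"rz":0,"tx":0,"ty":0,"tz":-0.6,"grip":1},{"rx":0,"ry":0,"rz":0,"tx":0,"ty":0,"tz":-0.6,"grip":1},{"rx":0,"ry":0,"rz":0,"tx":0,"ty":0,"tz":-0.5,"grip":1},{"rx":0,"ry":0,"rz":0,"tx":0,"ty":0,"tz":-0.2,"grip":1},{"rx":0,"ry":0,"rz":0,"tx":0,"ty":0,"tz":0,"grip":1}]'; python3 -c "
from h import *
s=ctrl.camera('scene');crop(s,260,180,460,320,4,'s13.png');o=ctrl.get_obs();print(o['ee_pos'],o['eef_rot'],o['force'])
cv2.imwrite('pics/t13.png',ctrl.camera('top')['pixels'])"
```

```text
time_s: 10.52
ee_pos: [0.4864, -0.2507, 0.2702]
eef_rot: [-3.14, -0.015, 2.982]
force: [0.6, -0.3, -0.5]
grip_width: 0.0003
[ 0.48624525 -0.25062233  0.26927452] [-3.14016099 -0.01591982  2.98208041] [-0.82517171  0.53034083 -0.19875845]
```

View pics/s13.png

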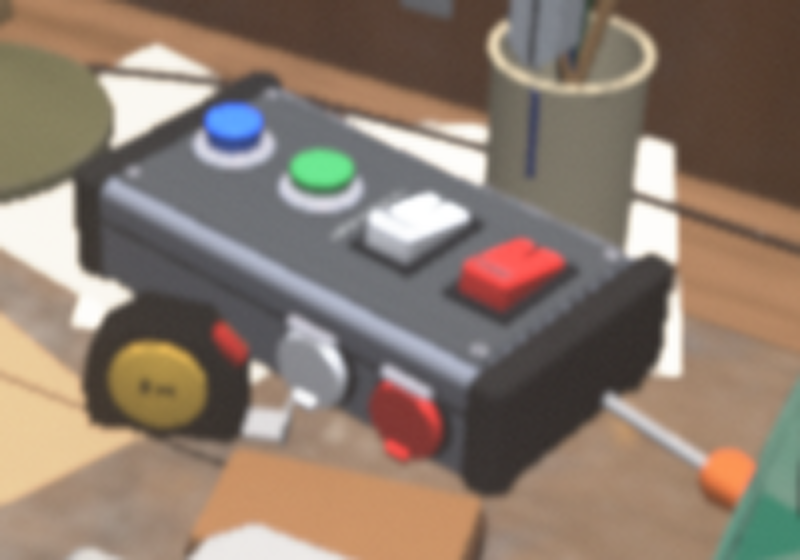

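View pics/t13.png

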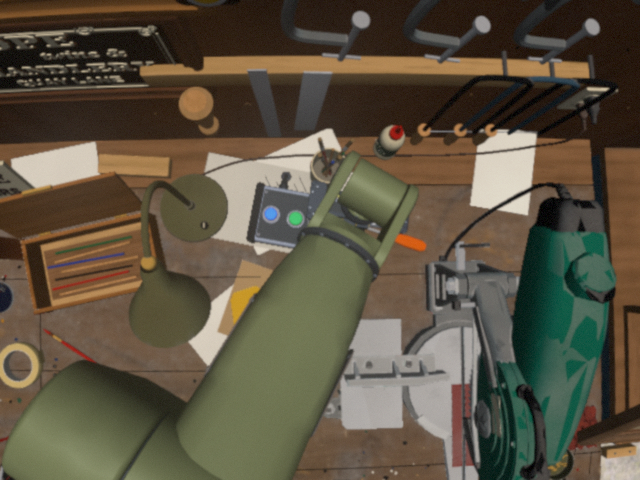

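Both rockers are tipped with the far end down (white at crop pixel 417,228 and red at 513,272). Green is held in at (321,170) with no red neck, blue is up, and the unit and bystanders look unmoved. The tool is clear, so I'm handing in.

```bash
python3 -c "
from station import ctrl
print(ctrl.hand_in())"
```

```text
the job is handed in; nothing more can be done
None
```

The job is done in the order asked and was handed in at about 10.6 s of the 56 s allowed. With the gripper shut, I pressed:

1. **Blue test button:** pressed to its stop. The picture afterwards showed the green button popped up with its red neck.
2. **Green reset button:** pushed to its end stop, at a peak of about 54 N downwards. Afterwards it sat at the same image position as at the start, with no red neck showing.
3. **White rocker (dust extractor):** far end pressed to its stop. A picture showed it snapped over to on before I went on.
4. **Red rocker (saw):** far end pressed to its stop. The last picture shows it on.

**Last checks:** in the last scene picture, green was held in, blue was up and both rockers were on. The unit, tape measure, screwdriver and sanding block looked unmoved. The fingertips were about 9 cm above the buttons, with no contact force.

**Disagreements and slips:**
- The two cameras differed by about 4 mm on where the unit stood, so I aimed between them and checked against the fingertip in the scene view.
- One fast descent towards the blue button left a 1.5° tilt and fell about 1 cm short. I corrected it before pressing.
- Sideways forces of 12 to 21 N appeared at the end stops. They caused no visible shift of the unit.

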